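# Shut the rod oven

## Robot

A 6-joint arm with a two-finger parallel gripper is mounted at the origin on the work surface. World frame = base frame: x ahead of the robot, y to its left, z up, the work surface at z = 0. Lengths are in mm, angles in rad, forces in N, time in s.
With the tool pointing down it reaches from about 275 to 750 mm from the base axis. Payload 10.2 kg.
Tool frame: the origin (TCP) lies at the very end of the fingers, on their centre line; the grasp point (between the pads) lies 19 mm behind it; z points along the fingers, y is the line along which they close (so a half turn about z gives the same grasp; the last joint's range is limited). The gripper opens to 85 mm and grips with 20 to 120 N. Pads are 22 mm wide; open, the fingers measure 114 mm over their backs; the gripper's body (76 mm by 85 mm) begins 54 mm behind the grasp point. The pads swing forward as they close: fully open they stand 13 mm farther back than shut.
Start: joints at [-1.506, 0.313, 1.498, -0, 1.331, -0.223], TCP at [149.005, -503.417, 231.294] pointing down, gripper open.
Joint ranges: [-2.94, 2.94], [-0.97, 2.17], [0.19, 2.56], [-1.23, 4.37], [0.02, 3.11], [-2.88, 2.88]. Speed limits (rad/s): [2.39, 2.39, 3.01, 3.14, 3.14, 3.14].

## Interface

Orientations are given as a unit quaternion [w, x, y, z].
In Python, from rig import ctrl, optics gives the robot as it stands. The module is installed in compiled form; this text tells all that it offers.
- The arm moves only by the shell command python3 -m handwheel 'ROWS' [FORCE]. ROWS is JSON, a list that holds one entry, the list of rows, each a list of 5 numbers: the gripper command: -1 is fully open, 1 is shut, values between are in proportion, then the shift along the world's x, y, z in units of 50 mm (1.0 is 50 mm), then the turn about the world's z in units of 8 degrees (1.0 is 8 degrees). In form: [[[gripper, tx, ty, tz, twist], ...]]. A call has 1 to 10 rows; each row shifts and turns the commanded pose from where the row before left it; what a row does not reach is not made up. A row lasts 1/10 s, in which the tool goes at most 50 mm and 8.59 degrees, less where a joint would pass 70% of its speed; a pose out of reach is approached as far as the arm can. A call is refused whole if a number of a shift passes 1 or a number of a turn 1, either way. A call with a gripper value outside its range is refused whole. The fingers move at their own pace and stop on an object; FORCE is the grip in N (left out, the last holds). Time passes only in rows, so rows that do not move let the fingers close. It gives the time, the measured TCP pose, the force, the opening and the grip force at its end, in the units of the state.
- ctrl.sense(): the state, without advancing time (a new reading comes with each control period).
- optics.capture(name): name is "side" or "top" or "wrist"; returns a dict with "img" (400x640x3 uint8, blue, green, red), "K" (3x3 intrinsics, pixels), "R" (3x3) and "t" (3): a world point X has camera coordinates R X + t. Camera axes: x right, y down, z forward; pixel columns grow to the right and rows downward; lengths in mm; the calibration is good to about 2 mm. A picture is of the moment at which its call begins. There is no depth.
- ctrl.finish_job(): hands the job in; it is judged then, once.
The state is a dict: "time_s": time; "joints": joint angles; "dq": joint speeds; "tau": joint torques, N m; "eef_pos": TCP position; "ee_rot": TCP orientation; "force": force on the tool from outside, world axes, zero at the start; "wrist_torque": the same for the moment, N m; "grip_width": opening from 0.0 (shut) to 1.0 (fully open); "grip_force": force on a finger pad.
Only numpy, scipy, OpenCV 4.12 (cv2) and the standard library are available. Lean on these libraries where they do the work, as an engineer would, in place of code of your own. Each camera call takes 0.05 s, during which the arm holds its last target. There are 200 camera calls.

## Task

The yellow welding-rod oven on the bench is losing its heat: push its door shut until it clicks fully home on its catch. Leave the door of the grey cabinet beside it standing open just as it is.

Things in the scene. Friction and masses are not known exactly. Their poses are not given: they have to be found in the camera images.
- rod_oven: Yellow bench-top welding-rod oven, a fixed box 220 mm deep (x), 240 wide (y), 220 high, round black dial and red lamp on its roof. A grey cabinet of the same form stands left or right of it. Origin: centre of its underside, on the bench; z up; its open front faces its own -x, roughly to the robot (yaw within 0.2 rad).
- oven_door (a joint): Yellow door's angle: 0 = shut and home; grows as it opens towards the robot (clockwise from above); starts at 0.6 to 1.1 rad. Hinged at the oven's left (+y) front edge. It stays where left. Below 0.09 rad a sprung roller resists with about 5 N at the free edge; below about 0.03 it pulls the door home against a stop at 0. Short of that it stays ajar.
- oven_door_hinge (a point): On the hinge line at the door's top edge, 205 mm above the bench; in the oven frame x -128, y +115. Axes turn with the door: it runs 230 mm along -y; its outer face, to be pushed, is the plane x = 0 and looks along -x; panel 18 thick, 175 high. A black bar handle stands 35 out of the face, 30 from the free edge, 85 to 155 below the top edge; the face above it is smooth.
- grey_door_corner (a point): Top corner, at the free edge and on the outer face, of the grey cabinet's open door, 205 mm above the bench. Same size and form as the yellow door, also hinged at its cabinet's left; its axes turn with it and it runs 230 mm along +y from here to its hinge. It swings very easily.

How it is judged:
By the outcome, as a careful person would: the job done as asked, in the order asked, and still so for the second after the job is handed in, with the robot touching nothing.
It also fails if it takes over 34 s, if anything falls off the work surface, if the arm or the gripper's body presses on something with over 40 N, if the wrist force passes 120 N, or if a joint passes its speed limit or range.

## Working session

There is one attempt and no reset: what is moved stays moved. The work goes in short steps, Python scripts to look and compute and a shell command to move; the robot and the scene stay as the last step left them, time stands still between calls to the robot, and variables do not carry over. Pictures are saved under pics/ and viewed, at most 10 in all, crops included, and the job is handed in when it is done.

```bash
mkdir -p pics
python3 - <<'E'
from rig import ctrl, optics
import cv2,numpy as np,pickle
d={}
for n in("top","side"):
    c=optics.capture(n);d[n]=c;cv2.imwrite(f"pics/{n}0.png",c["img"])
    print(n,c["K"].round(1).tolist(),"campos",(-c["R"].T@c["t"]).round(0))
pickle.dump(d,open("cap0.pkl","wb"))
s=ctrl.sense();print(s["time_s"],s["eef_pos"],s["ee_rot"])
E
```

```text
top [[372.9, 0.0, 321.1], [0.0, 372.9, 202.4], [0.0, 0.0, 1.0]] campos [488.   2. 972.]
side [[376.3, 0.0, 320.8], [0.0, 376.3, 194.5], [0.0, 0.0, 1.0]] campos [ 810. -242. 1034.]
0.1 [ 149.01131288 -503.15949322  230.78245871] [-5.90582746e-04  9.89660783e-01  1.43426572e-01  6.71986089e-05]
```

View pics/top0.png

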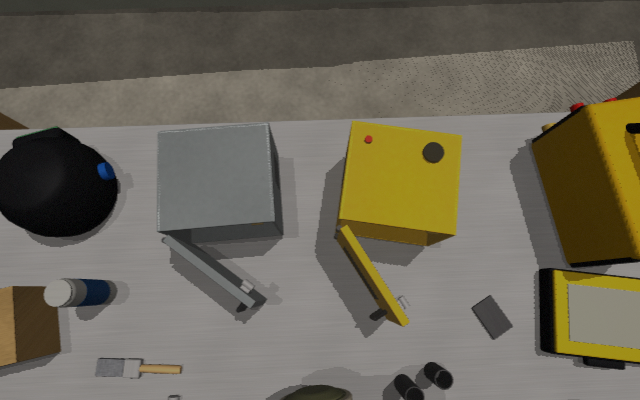

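View pics/side0.png

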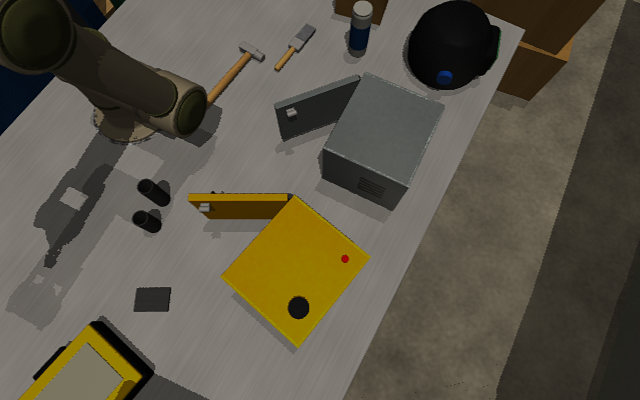

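The top view shows the yellow oven on the right. Its door runs from the hinge near (342,229) to the free edge near (405,323), with the outer face and handle on the left. The grey cabinet is on the left, and its door's free end is near (240,310). I'll zoom in for accurate pixels.

Run:
```python
import cv2,pickle
d=pickle.load(open("cap0.pkl","rb"))
cv2.imwrite("pics/crop_top.png",cv2.resize(d["top"]["img"][210:340,220:420],None,fx=4,fy=4,interpolation=cv2.INTER_CUBIC))
```

```text
(no output)
```

View pics/crop_top.png

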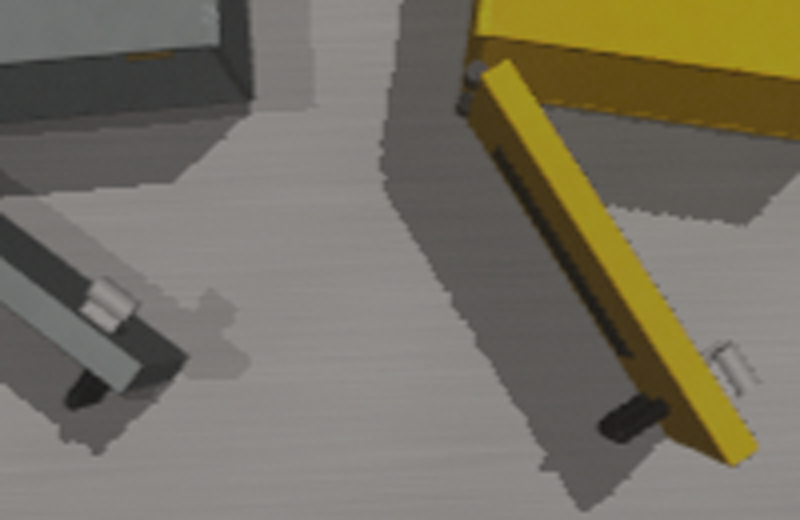

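The crop shows the yellow door's outer top edge running from (484,70) to (733,466). That is (341,227.5) to (403.2,326.5) in the full image. The grey door's free outer corner is at crop (125,391), or (251.2,307.8).

```bash
cat > h.py <<'E'
import numpy as np
def ray(c,p,z):
    R,t=c["R"],c["t"];o=-R.T@t
    v=R.T@np.linalg.solve(c["K"],[p[0],p[1],1.]);return o+v*(z-o[2])/v[2]
E
python3 - <<'E'
import pickle,numpy as np
from h import ray
d=pickle.load(open("cap0.pkl","rb"));c=d["top"]
H=ray(c,(341,227.5),205);F=ray(c,(403.2,326.5),205);G=ray(c,(251.2,307.8),205);G2=ray(c,(165,236),205)
print("hinge",H.round(0),"free",F.round(0),np.linalg.norm(F-H),"grey",G.round(0),G2.round(0))
r=[ray(c,p,220).round(0) for p in((351,122),(461,134),(457,234),(339,219.5))];print(r)
yaw=np.mean([np.arctan2(*( (a-b)[[1,0]])) for a,b in((r[0],r[3]),(r[1],r[2]))]);e=(r[3]-r[2]);yaw2=np.arctan2(-e[0],e[1])
v=F-H;print("yaw",yaw,yaw2,"door heading from -y", np.arctan2(-v[0],-v[1]))
for y in((393,382),(430,372),(490,316)):print(ray(c,y,40).round(0))
# side view check
c=d["side"]
for n,X in(("H",H),("F",F),("G",G)):
    q=c["K"]@(c["R"]@X+c["t"]);print(n,(q/q[2])[:2].round(0))
E
```

```text
hinge [610. -48. 205.] free [ 410. -161.  205.] 229.8421629966777 grey [456. 137. 205.] [606. 315. 205.]
[array([839., -81., 220.]), array([ 803., -317.,  220.]), array([ 586., -283.,  220.]), array([625., -44., 220.])]
yaw -0.16331153356529585 -0.16175425732195498 door heading from -y 1.059986035707452
[ 272. -162.   40.]
[ 290. -249.   40.]
[ 409. -406.   40.]
H [286. 195.]
F [187. 194.]
G [272. 105.]
```

```bash
python3 -m handwheel '[[[1,0,0,0.6,0],[1,0,0,0.6,0],[1,0.48,0.69,0,-0.6],[1,0.48,0.69,0,-0.6],[1,0.48,0.69,0,-0.6],[1,0.48,0.69,0,-0.6],[1,0.48,0.69,0,-0.6],[1,0.48,0.69,0,-0.6],[1,0.48,0.69,0,-0.6]]]' 40; python3 -m handwheel '[[[1,0.48,0.69,0,-0.6],[1,0.48,0.69,0,-0.5],[1,0.48,0.69,0,0],[1,0.48,0.69,0,0],[1,0.48,0.69,0,0],[1,0,0,0,0],[1,0,0,0,0]]]'
```

```text
time_s: 1.0
eef_pos: [317.6, -260.3, 291.2]
ee_rot: [-0.0, 0.989, -0.151, -0.0]
force: [0.5, -0.0, 0.2]
grip_width: -0.003
grip_force: 0.0
time_s: 1.7
eef_pos: [437.0, -89.0, 290.9]
ee_rot: [0.0, 0.975, -0.223, -0.0]
force: [0.4, -0.6, -0.0]
grip_width: -0.003
grip_force: 0.0
```

```bash
python3 -m handwheel '[[[1,0,0,-0.5,0],[1,0,0,-0.5,0],[1,0,0,-0.5,0],[1,0,0,-0.5,0],[1,0,0,-0.5,0],[1,0,0,0,0],[1,0,0,0,0]]]'
python3 - <<'E'
from rig import optics
import cv2
cv2.imwrite("pics/side1.png",optics.capture("side")["img"])
E
```

```text
time_s: 2.4
eef_pos: [436.9, -90.3, 167.0]
ee_rot: [0.0, 0.974, -0.225, 0.0]
force: [0.2, 0.5, -0.4]
grip_width: 0.0
grip_force: 0.0
```

View pics/side1.png

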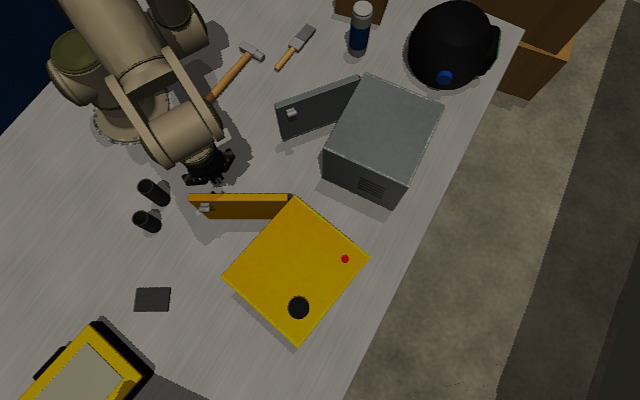

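The side view shows the gripper at (210,165), on the outer side of the yellow door and well clear of the grey door. Next I'll compute the push arc.

Run:
```python
import numpy as np
H=np.array([610,-48.]);p=np.array([436.9,-90.3])
for th in (.9,.8,.7,.6,.5,.4,.3,.2,.12,.06,.0,-.03):
    a=th+.162;u=np.array([-np.sin(a),-np.cos(a)]);n=np.array([-np.cos(a),np.sin(a)])
    q=H+172*u+16*n;print(th,q.round(0),((q-p)/50).round(2));p=q
```

```text
0.9 [ 452. -118.] [ 0.3  -0.55]
0.8 [ 460. -133.] [ 0.16 -0.31]
0.7 [ 469. -148.] [ 0.19 -0.29]
0.6 [ 480. -161.] [ 0.21 -0.27]
0.5 [ 492. -174.] [ 0.24 -0.25]
0.4 [ 505. -185.] [ 0.26 -0.22]
0.3 [ 519. -195.] [ 0.28 -0.2 ]
0.2 [ 534. -203.] [ 0.3  -0.17]
0.12 [ 547. -209.] [ 0.25 -0.11]
0.06 [ 557. -212.] [ 0.2  -0.07]
0.0 [ 566. -215.] [ 0.2  -0.06]
-0.03 [ 572. -216.] [ 0.1  -0.02]
```

```bash
python3 -m handwheel '[[[1,0.15,-0.27,0,0],[1,0.15,-0.28,0,0],[1,0.08,-0.16,0,0],[1,0.08,-0.15,0,0],[1,0.1,-0.15,0,0],[1,0.1,-0.14,0,0],[1,0.1,-0.14,0,0],[1,0.1,-0.13,0,0],[1,0.12,-0.13,0,0],[1,0.12,-0.12,0,0]]]'; python3 -m handwheel '[[[1,0.13,-0.11,0,0],[1,0.13,-0.11,0,0],[1,0.14,-0.1,0,0],[1,0.14,-0.1,0,0],[1,0.15,-0.08,0,0.2],[1,0.15,-0.09,0,0.2],[1,0.13,-0.06,0,0.2],[1,0.12,-0.05,0,0.2],[1,0,0,0,0]]]'
python3 - <<'E'
from rig import optics
import cv2
cv2.imwrite("pics/top2.png",optics.capture("top")["img"][100:340,140:480])
E
```

```text
time_s: 3.45
eef_pos: [492.5, -173.4, 166.3]
ee_rot: [-0.0, 0.975, -0.224, 0.0]
force: [-0.8, 0.3, -0.1]
grip_width: 0.001
grip_force: 0.2
time_s: 4.35
eef_pos: [547.1, -208.2, 166.2]
ee_rot: [0.0, 0.986, -0.169, 0.0]
force: [-0.3, 0.3, 0.3]
grip_width: 0.003
grip_force: 0.0
```

View pics/top2.png

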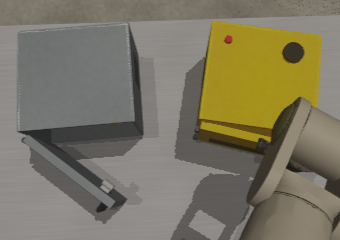

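The yellow door is now nearly shut: its top edge, from (200,125) to (270,145) in the crop, lies just off the oven front. The grey door hasn't moved. I'll push on slowly through the catch and watch the force.

```bash
python3 -m handwheel '[[[1,0.1,-0.03,0,0],[1,0.1,-0.03,0,0],[1,0.1,-0.03,0,0],[1,0.08,-0.02,0,0],[1,0,0,0,0]]]'; python3 -m handwheel '[[[1,0.06,-0.01,0,0],[1,0.06,-0.01,0,0],[1,0,0,0,0]]]'
```

```text
time_s: 4.9
eef_pos: [566.0, -213.6, 166.3]
ee_rot: [0.0, 0.986, -0.169, 0.0]
force: [-0.7, 0.0, 0.1]
grip_width: -0.002
grip_force: 0.0
time_s: 5.2
eef_pos: [566.6, -213.6, 166.3]
ee_rot: [-0.0, 0.986, -0.169, -0.007]
force: [-35.4, 6.6, 15.1]
grip_width: -0.003
grip_force: 17.8
```

It hit a hard stop at x≈566.5, where I predicted the closed position to be. I'll back off and look.

```bash
python3 -m handwheel '[[[1,-0.15,0.02,0,0],[1,-0.3,0.05,0,0],[1,-0.5,0,0,0],[1,-0.5,0,0,0],[1,-0.5,0,0,0],[1,-0.5,0,0.3,0],[1,-0.5,0,0.5,0],[1,-0.5,0,0.5,0],[1,0,0,0.5,0],[1,0,0,0,0]]]'
python3 - <<'E'
from rig import optics
import cv2,pickle
c=optics.capture("top");pickle.dump(c,open("cap3.pkl","wb"))
cv2.imwrite("pics/top3.png",cv2.resize(c["img"][110:340,150:480],None,fx=2.4,fy=2.4,interpolation=cv2.INTER_CUBIC))
E
```

```text
time_s: 6.2
eef_pos: [399.6, -211.9, 259.6]
ee_rot: [0.002, 0.985, -0.17, 0.003]
force: [-0.5, 0.2, -0.8]
grip_width: 0.003
grip_force: 0.0
```

View pics/top3.png

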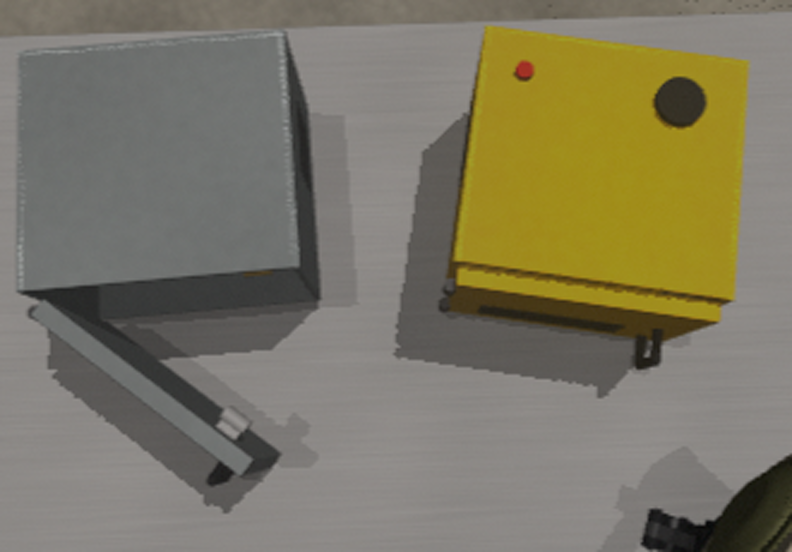

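The yellow door now lies parallel to the oven front, with its outer top edge from (453,282) to (720,322) in the crop. The grey door looks unchanged, and the gripper is clear. I'll do one numeric check before handing in.

Run:
```python
import pickle,cv2,numpy as np
from h import ray
c=pickle.load(open("cap3.pkl","rb"));a=pickle.load(open("cap0.pkl","rb"))["top"]
f=lambda x,y:ray(c,(150+x/2.4-.3,110+y/2.4-.3),205)
A,B=f(453,282),f(720,322);v=B-A;print(A.round(0),B.round(0),np.linalg.norm(v),"angle",np.arctan2(-v[0],-v[1])-.162)
print("grey diff",np.abs(c["img"][225:330,150:275].astype(int)-a["img"][225:330,150:275]).max(-1).mean(), (np.abs(c["img"][225:330,150:275].astype(int)-a["img"][225:330,150:275]).max(-1)>25).sum())
```

```text
[611. -43. 205.] [ 568. -271.  205.] 231.65631034426656 angle 0.02460859516354308
grey diff 1.176 0
```

Run:
```python
import pickle,numpy as np,cv2
from h import ray
c=pickle.load(open("cap3.pkl","rb"));g=cv2.GaussianBlur(c["img"][:,:,2].astype(np.float32),(0,0),.8)
dy=np.gradient(g,axis=0)
def edge(p,q,z,s):
    P=[]
    for x in range(int(p[0])+5,int(q[0])-5):
        y0=p[1]+(q[1]-p[1])*(x-p[0])/(q[0]-p[0]);r=np.arange(int(y0)-3,int(y0)+5);w=np.clip(s*dy[r,x],0,None)**2
        if w.sum()>0:P.append(ray(c,(x,(w*r).sum()/w.sum()),z)[:2])
    vx,vy,_,_=cv2.fitLine(np.float32(P),cv2.DIST_HUBER,0,.01,.01).ravel();s=np.sign(vy);return np.arctan2(-vx*-s,vy*s*1.) if 0 else np.arctan(vx/vy)
o=lambda x,y:(150+x/2.4,110+y/2.4)
print("roof front",edge(o(455,262),o(733,300),220,-1),"roof back",edge(o(487,27),o(747,62),220,1),"door",edge(o(453,282),o(720,322),205,-1))
```

```text
roof front 0.18024534 roof back 0.1812931 door 0.17963059
```

The door's edge is parallel to both the front and back edges of the oven roof to within 0.002 rad, so it is fully home. The grey door's image is unchanged. I'm handing the job in.

```bash
python3 -c "
from rig import ctrl
print(ctrl.finish_job())"
```

```text
the job is handed in; nothing more can be done
None
```

The yellow oven door is shut and home on its catch (edge parallel to the oven roof within 0.002 rad), the grey cabinet door was left open and untouched, and the job was handed in at about 6 s.

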